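Lock the ratchet filler cap onto the test-oil tank

TASK

The test-oil tank has been topped up: put its black ratchet cap back on the filler neck. Turn it until its hidden lugs drop through the notches of the neck, press it down against its spring seal and turn it clockwise until the ratchet has clicked over at least twice with the cap held down, so that it stays locked down when you let go. Be firm but do not force it (never press with more than about 4 kg), and leave the other things on the bench where they are.

Things in the scene. Friction and masses are not known exactly. Their poses are not given: they have to be found in the camera images.
- cap: Black round ratchet filler cap, 64 mm across, 57 mm high, about 0.27 kg; it starts upright on the bench on its grey plug. Origin: centre of the plug's underside; z up. Its pose is that of the knob: the round shell 16.5 to 31 mm above the origin and the grip bar on top. The plug, lugs and seal below turn together, at any angle to the knob, hidden from above.
- grip (a point): The middle of the cap's upright grip bar, 47 mm above the cap's origin, axes as the cap's. The bar is 54 mm long (x), 14.5 mm wide (y) and stands 31 to 57 mm above the cap's origin.
- plug (a point): At the cap's origin, axes as the knob's. The plug's nose tapers from 27 mm across here to 37 mm across 6 mm higher. Four lugs at 90 degrees round it, 6 to 10 mm above here, each 6.2 mm wide, 47 mm across the tips. Their angle under the knob is unknown: with the cap standing on the neck, turn it up to 90 degrees until it drops 5 mm.
- seal_face (a point): Centre of the free underside of the cap's spring-loaded ring seal, 57 mm across, 10.5 mm above the cap's origin. It yields upward at 2 N per mm: 2.4 N at first touch, 7.5 N when the lugs can start under the lips, 9.5 N when fully below them, fully squeezed after 5.5 mm at about 13.5 N, rigid beyond.
- neck (a point): Centre of the rim of the tank's filler neck, z up: an upright aluminium tube, 58 mm outside, 50 mm inside, rim 113 mm above the bench. Flush with the rim four lips, 4 mm thick, leave a 39 mm hole; between them four notches, 30 degrees wide, at this point's +x, +y, -x, -y. Cap origin below the rim: 6 mm with its lugs on the lips, about 11 mm dropped into the notches.
- lips (a point): On the neck's axis, 4 mm below the rim. The lips' undersides ramp from 2.4 mm deep at the notch to 4 mm 15 degrees on. A cap pressed so that its origin is over 13 mm (at most 16) below the rim turns clockwise (from above) 37 degrees to a fixed stop and stays at 14 mm when let go. Pressed less, its lugs jam on the notch sides: the ratchet clicks, nothing locks and the seal lifts the cap again.
- tank: Grey test-oil tank, fixed to the bench, 164 x 206 mm at the foot, 85 mm high; origin at the centre of its underside, z up, gauge glass on its front (-x) face. The filler neck stands on top, 22 mm towards -x and 40 mm towards -y of the centre, axes parallel to the tank's. A breather and a union, up to 24 mm high, stand on top at +y.
- pawl (a joint): Travel (m) of the ratchet's spring pawl inside the cap: 0 between teeth, rising to about 0.0018 as a tooth passes, then snapping back: one click. The knob drives the lugs rigidly anticlockwise; clockwise, once they are stopped, the torque climbs to about 0.25 N m and it slips, 18 degrees a click, dropping each time.
- oiler: Small red oil can with bent brass spout, 65 mm across, 171 mm high, standing on the bench left of the tank; a bystander.
- bearing_1: Ball bearing, 42 mm across, 14 mm high, lying on the bench; a bystander.
- bolt_long: Hexagon bolt, 67 mm long, lying on the bench; a bystander.
- plunger: Bright pump plunger, 68 mm long, lying on the bench; a bystander.
- paste_tin: Round tin with green lid, 70 mm across, 26 mm high; a bystander.
- feeler_gauge: Closed steel feeler gauge, 92 mm long, 12 mm high, lying on the bench; a bystander.

How it is judged:
By the outcome, as a careful person would: the job done as asked, in the order asked, and still so for the second after the job is handed in, with the robot touching nothing.
It also fails if it takes over 61 s, if anything falls off the work surface, if the arm or the gripper's body presses on something with over 40 N, if the wrist force passes 120 N, or if a joint passes its speed limit or range.

ROBOT

A 6-joint arm with a two-finger parallel gripper is mounted at the origin on a cart in front of the work surface, level with it; the furniture and walls round the work are solid. World frame = base frame: x ahead of the robot, y to its left, z up, the work surface at z = 0. Lengths are in m, angles in rad, forces in N, time in s.
With the tool pointing down it reaches from about 0.325 to 0.85 m from the base axis. Payload 15.5 kg.
Tool frame: the origin (TCP) lies midway between the tips of the shut fingers; the grasp point (between the pads) lies 19 mm behind it; z points along the fingers, y is the line along which they close (so a half turn about z gives the same grasp; the last joint's range is limited). The gripper opens to 91 mm and grips with 3 to 60 N. Pads are 32 mm wide; open, the fingers measure 118 mm over their backs; the gripper's body (76 mm by 178 mm) begins 60 mm behind the grasp point.
Start: joints at [1.026, 0.494, 1.345, -0, 1.302, -0.096], TCP at [0.272, 0.563, 0.214] pointing down, gripper open.
Joint ranges: [-2.91, 2.91], [-0.82, 2.16], [0.22, 2.67], [-1.22, 4.37], [0.12, 2.79], [-3.08, 3.08]. Speed limits (rad/s): [1.89, 1.89, 2.57, 3.01, 3.01, 3.01].

INTERFACE

Orientations are given as a rotation vector (axis times angle).
In Python, from bench import robot gives the robot as it stands.
- The arm moves only by the tool drive_tool, never from a script. Its argument "increments" is a list of rows, each a list of 5 numbers: the shift along the world's x, y, z in m, then the turn about the world's z in rad, then the opening, from -1 (shut) to 1 (fully open). A call has 1 to 8 rows; each row is the pose to reach, as a shift and turn from the pose commanded when the call began; what a row does not reach only later rows make up. A row lasts 1/8 s, in which the tool goes at most 62.5 mm and 10.7 degrees, less where a joint would pass 70% of its speed; a pose out of reach is approached as far as the arm can. A call with a gripper value outside its range is refused whole. The fingers move at their own pace and stop on an object; "newtons" is the grip in N (left out, the last holds). Time passes only in rows, so rows that repeat a pose let the fingers close. It gives the time, the measured TCP pose, the force, the opening and the grip force at its end, in the units of the state.
- robot.observe(): the state, without advancing time (a new reading comes with each control period).
- robot.get_image(name): name is "scene" or "side" or "wrist"; returns a dict with "img" (480x640x3 uint8, blue, green, red), "vertical_fov" (degrees; the focal length in pixels is half the picture's height over the tangent of half this angle, whatever the lens; pixels are square), "cx", "cy" (the principal point, pixels), "rvec" (rotation vector, rad) and "tvec" (3), from world to camera coordinates, as OpenCV has them; the wrist camera has in their place "T_tool_cam" (4x4, takes a point from camera to tool coordinates, whose origin is the TCP and whose axes are the flange's). Camera axes: x right, y down, z forward; pixel columns grow to the right and rows downward; lengths in m; the calibration is good to about 2 mm. A picture is of the moment at which its call begins: read the wrist's pose just before it. There is no depth.
- robot.hand_in(): hands the job in; it is judged then, once.
Trained networks look in a picture, given as the dict that the camera call returned (one of the last four; its "shot" number tells which), for a name from the list of things; names that differ only in an ending like _2 or _b are one class to them, and where a whole thing is asked for, a point or a joint stands for the part that bears it (a point fixed in the world has none). Each returns a list of dicts, best first, with "p" (0 to 1); they miss things now and then, are a little off and sometimes report something else, mostly with a low value. They report only what shows in the picture. A call takes as long as a camera call.
- robot.recognise(picture, query): "location" ([column, row] in pixels, amid what is visible of it).
The state is a dict: "time": time; "joint_positions": joint angles; "joint_velocities": joint speeds; "joint_efforts": joint torques, N m; "tcp_pos": TCP position; "ee_rot": TCP orientation; "force": force on the tool from outside, world axes, zero at the start; "wrist_torque": the same for the moment, N m; "finger_gap": opening from 0.0 (shut) to 1.0 (fully open); "grip_force": force on a finger pad.
Only numpy, scipy, OpenCV 4.12 (cv2) and the standard library are available. Lean on these libraries where they do the work, as an engineer would, in place of code of your own. Each camera call takes 0.05 s, during which the arm holds its last target. There are 200 camera calls.

## Working session

There is one attempt and no reset: what is moved stays moved. The work goes in short steps, Python scripts to look and compute and a tool call to move; the robot and the scene stay as the last step left them, time stands still between calls to the robot, and variables do not carry over. Pictures are saved under pics/ and viewed, at most 10 in all, crops included, and the job is handed in when it is done.

Besides the shell and the picture viewer there is one more tool, called after "Call:" by a JSON object that holds its "fn" and its "kwargs", one argument or row to a line. drive_tool: Moves the arm, as the interface text tells. Its arguments: {"type":"object","properties":{"increments":{"type":"array","items":{"type":"array","items":{"type":"number"}}},"newtons":{"type":"number"}},"required":["increments"]}

```bash
mkdir -p pics; cat > h.py <<'E'
import numpy as np, cv2
from bench import robot
def cam(p, st=None):
    if 'rvec' in p:
        R=cv2.Rodrigues(np.array(p['rvec'],float))[0]; t=np.array(p['tvec'],float).ravel()
        Rw=R.T; o=-R.T@t
    else:
        T=np.array(p['T_tool_cam']); Rt=cv2.Rodrigues(np.array(st['ee_rot'],float))[0]
        Rw=Rt@T[:3,:3]; o=np.array(st['tcp_pos'])+Rt@T[:3,3]
    f=240/np.tan(np.radians(p['vertical_fov'])/2)
    return Rw,o,f
def ray(p,uv,z,st=None):
    Rw,o,f=cam(p,st); d=Rw@np.array([(uv[0]-p['cx'])/f,(uv[1]-p['cy'])/f,1])
    return o+d*(z-o[2])/d[2]
def proj(p,X,st=None):
    Rw,o,f=cam(p,st); c=Rw.T@(np.array(X)-o); return np.array([p['cx']+f*c[0]/c[2],p['cy']+f*c[1]/c[2]])
E
python3 - <<'E'
from h import *
s=robot.observe(); print(s)
ims=[]
for n in ['scene','side','wrist']:
    p=robot.get_image(n); ims.append(p['img']); cv2.imwrite(f'pics/{n}0.png',p['img'])
    Rw,o,f=cam(p,s); print(n,o.round(3),Rw[:,2].round(2),round(f))
    for q in ['cap','tank','neck','grip','oiler']:
        r=robot.recognise(p,q)[:2]
        for d in r: print(q,d['p'],d['location'],ray(p,d['location'],{'cap':.03,'tank':.085,'neck':.113,'grip':.057,'oiler':.08}[q],s).round(3))
E
```

```text
{'time': 0.0, 'joint_positions': array([ 1.02548186e+00,  4.94191492e-01,  1.34612684e+00, -7.61634785e-07,
        1.30253541e+00, -9.54750750e-02]), 'joint_velocities': array([ 8.94584619e-04,  1.57137545e-04, -1.14932028e-03,  1.18216991e-03,
        8.07628635e-04, -8.09733978e-05]), 'joint_efforts': array([ 7.54954253e-04, -8.78830075e+01, -3.81847715e+01,  7.08487770e-02,
        5.33009937e-02, -1.18988605e-04]), 'tcp_pos': array([0.27154246, 0.562495  , 0.21333457]), 'ee_rot': array([-7.00574517e-01, -3.06207532e+00,  1.88022655e-03]), 'force': array([-0.80439828, -0.51684835,  0.05641798]), 'wrist_torque': array([-0.00882264,  0.0204047 , -0.0483081 ]), 'grip_force': 0.0, 'finger_gap': 0.999452963637097}
scene [-0.032 -0.802  0.705] [ 0.44  0.73 -0.53] 532
cap 0.98 [365.3, 324.5] [ 0.442 -0.176  0.03 ]
tank 0.57 [345.0, 224.0] [0.571 0.086 0.085]
tank 0.3 [412.7, 308.8] [ 0.501 -0.239  0.085]
neck 0.58 [342.4, 222.1] [0.544 0.056 0.113]
grip 0.57 [363.1, 323.1] [ 0.422 -0.196  0.057]
oiler 0.64 [300.6, 195.3] [0.563 0.279 0.08 ]
side [ 0.133 -0.87   0.481] [ 0.35  0.86 -0.36] 562
cap 0.88 [329.8, 343.6] [ 0.443 -0.181  0.03 ]
tank 0.92 [341.9, 250.4] [0.566 0.041 0.085]
neck 0.81 [340.8, 247.0] [ 0.54  -0.007  0.113]
grip 0.56 [332.7, 341.6] [ 0.431 -0.219  0.057]
oiler 0.68 [343.1, 249.2] [0.576 0.058 0.08 ]
oiler 0.61 [301.6, 221.7] [0.561 0.245 0.08 ]
wrist [0.196 0.599 0.384] [ 0.27 -0.13 -0.96] 381
```

View pics/scene0.png

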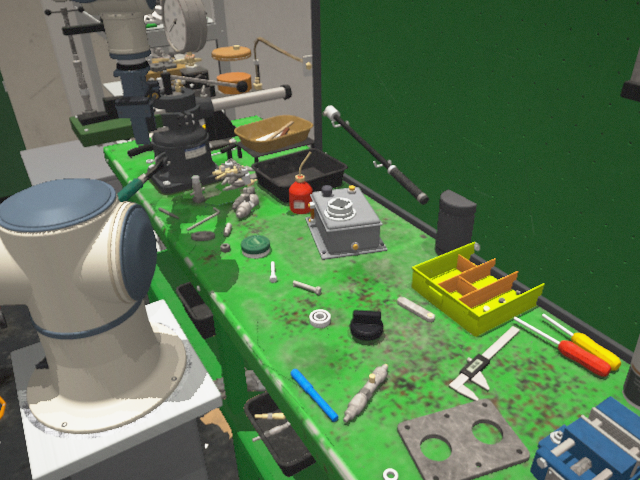

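View pics/side0.png

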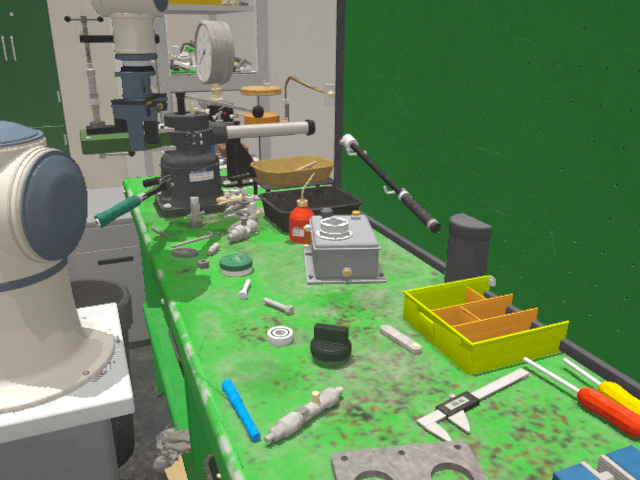

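The scene and side views show the neck at about (341,206) and (334,225), and the cap at about (367,325) and (331,343). The bar runs roughly left-right in the side view.

```bash
python3 - <<'E'
from h import *
for n,a in [('scene',{'neck':(341,206,.113),'cap':(367,327,.024)}),('side',{'neck':(334,225,.113),'cap':(331,346,.024)})]:
    p=robot.get_image(n)
    for k,v in a.items(): print(n,k,ray(p,v[:2],v[2]).round(3))
E
```

```text
scene neck [0.584 0.121 0.113]
scene cap [ 0.445 -0.178  0.024]
side neck [0.579 0.11  0.113]
side cap [ 0.446 -0.179  0.024]
```

Call:
{"fn": "drive_tool", "kwargs": {
  "increments": [
    [0.05,-0.04,0.05,0,1],
    [0.08,-0.1,0.09,0,1],
    [0.12,-0.16,0.09,0,1],
    [0.15,-0.22,0.09,0,1],
    [0.18,-0.28,0.09,0,1],
    [0.21,-0.34,0.09,0,1],
    [0.24,-0.4,0.09,0,1],
    [0.26,-0.45,0.09,0,1]
  ]
}}

```text
time: 2.0
tcp_pos: [0.5126, 0.1548, 0.304]
ee_rot: [0.7, 3.062, 0.0]
force: [0.9, 0.5, -0.2]
finger_gap: 0.999
grip_force: 0.0
```

Call:
{"fn": "drive_tool", "kwargs": {
  "increments": [
    [0.03,0,0,0,1],
    [0.03,0,0,0,1],
    [0.03,0,0,0,1]
  ]
}}

```text
time: 2.38
tcp_pos: [0.5413, 0.157, 0.3036]
ee_rot: [-0.7, -3.062, 0.0]
force: [-0.4, 0.9, -0.1]
finger_gap: 0.997
grip_force: 0.0
```

```bash
python3 - <<'E'
from h import *
s=robot.observe(); p=robot.get_image('wrist'); print(s['tcp_pos'],s['ee_rot'],s['joint_positions'].round(2),s['joint_velocities'].round(2))
np.savez('neck.npz',img=p['img'],tcp=s['tcp_pos'],rot=s['ee_rot'],T=p['T_tool_cam'],fov=p['vertical_fov'],cx=p['cx'],cy=p['cy'])
c=proj(p,[.581,.115,.113],s); print(c); x,y=c.astype(int)
im=p['img'][max(0,y-120):y+120,max(0,x-160):x+160]; print(max(0,y-120),max(0,x-160))
cv2.imwrite('pics/neck1.png',cv2.resize(im,None,fx=2.5,fy=2.5,interpolation=cv2.INTER_CUBIC))
E
```

```text
[0.54127322 0.15700749 0.3036375 ] [-6.99827242e-01 -3.06201984e+00  2.78092580e-04] [ 0.18  0.33  1.36  0.    1.45 -0.95] [ 0.01 -0.01  0.01 -0.    0.    0.  ]
[299.73226806 259.53481855]
139 139
```

View pics/neck1.png

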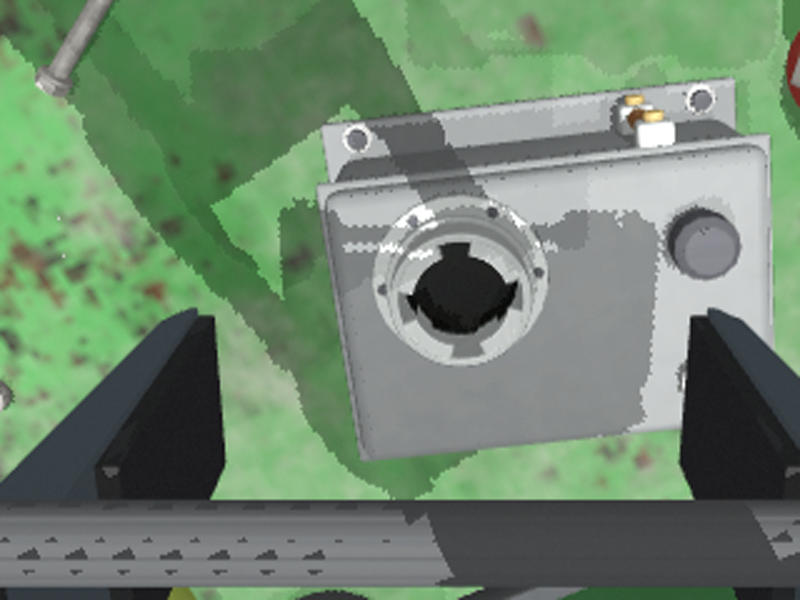

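The crop shows the neck rim centred at about (462,299), i.e. full-image (324,258.5). Its notches are up, down, left and right, slightly turned, and the tank's front edge runs from (320,185) to (768,140).

```bash
cat >> h.py <<'E'
def load(f):
    d=np.load(f); p=dict(img=d['img'],T_tool_cam=d['T'],vertical_fov=float(d['fov']),cx=float(d['cx']),cy=float(d['cy'])); return p,dict(tcp_pos=d['tcp'],ee_rot=d['rot'])
def save(f,p,s): np.savez(f,img=p['img'],tcp=s['tcp_pos'],rot=s['ee_rot'],T=p['T_tool_cam'],fov=p['vertical_fov'],cx=p['cx'],cy=p['cy'])
E
python3 - <<'E'
from h import *
p,s=load('neck.npz')
f=lambda u,v:(139+u/2.5,139+v/2.5)
N=ray(p,f(462,299),.113,s); print('neck',N)
for A,B in [((320,185),(768,140)),((320,185),(360,460)),((455,247),(468,352)),((403,303),(520,290))]:
    a,b=(ray(p,f(*q),.085 if A[0]==320 else .113,s) for q in (A,B)); d=b-a; print(np.linalg.norm(d),np.degrees(np.arctan2(d[1],d[0])))
im=cv2.resize(p['img'][139:379,139:459],None,fx=2.5,fy=2.5,interpolation=cv2.INTER_CUBIC)
def pt(X): return tuple(int(round(v)) for v in (proj(p,X,s)-139)*2.5)
for r,z,c in [(.029,.113,(0,0,255)),(.025,.113,(0,255,0)),(.0195,.113,(255,0,255))]:
    cv2.polylines(im,[np.array([pt([N[0]+r*np.cos(t),N[1]+r*np.sin(t),z]) for t in np.linspace(0,6.28,90)])],True,c,1)
for k in range(4):
  for w in(-15,15):
    t=np.radians(0+90*k+w)
cv2.imwrite('pics/neck2.png',cv2.resize(im[200:400,330:600],None,fx=2.5,fy=2.5))
E
```

```text
neck [0.59066139 0.13736942 0.113     ]
0.1871923152146281 70.1355344328698
0.1308533084805856 -19.993582106518115
0.04567068242809215 -18.955164095350888
0.04758376819515392 71.02689679971488
```

View pics/neck2.png

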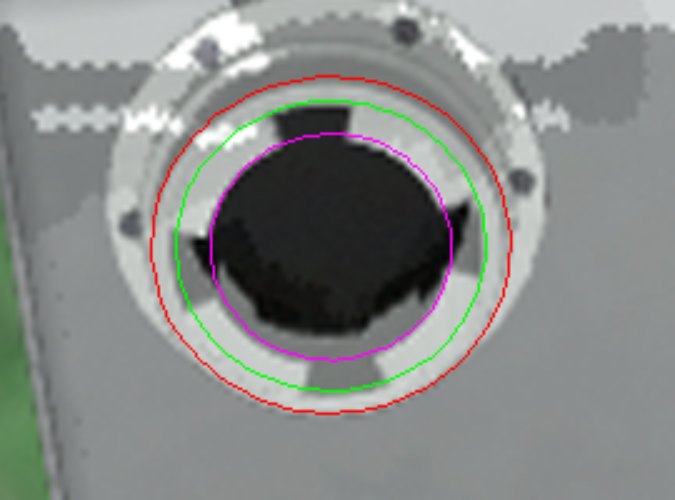

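Call:
{"fn": "drive_tool", "kwargs": {
  "increments": [
    [-0.02,-0.06,0,0,1],
    [-0.04,-0.12,0,0,1],
    [-0.06,-0.18,0,0,1],
    [-0.08,-0.24,0,0,1],
    [-0.1,-0.3,0,0,1],
    [-0.12,-0.36,0,0,1],
    [-0.12,-0.36,0,0,1]
  ]
}}

```text
time: 3.3
tcp_pos: [0.4204, -0.2057, 0.304]
ee_rot: [0.706, 3.061, -0.001]
force: [0.8, 0.7, -0.3]
finger_gap: 0.997
grip_force: 0.0
```

The overlaid circles fit the rim, giving the neck at (0.591,0.137) with yaw about -20° (mod 90). The wrist camera is now above the cap.

```bash
python3 - <<'E'
from h import *
s=robot.observe(); p=robot.get_image('wrist'); save('cap.npz',p,s); print(s['tcp_pos'],s['ee_rot'],s['joint_positions'].round(2),s['joint_velocities'].round(2))
c=proj(p,[.446,-.179,.03],s); print(c, [(d['p'],d['location']) for d in robot.recognise(p,'cap')[:2]]); x,y=c.astype(int)
y0,x0=max(0,y-90),max(0,x-120); print(x0,y0)
a=cv2.resize(p['img'][y0:y0+180,x0:x0+240],None,fx=3.3,fy=3.3,interpolation=cv2.INTER_CUBIC)
cv2.imwrite('pics/cap1.png',a)
q=robot.get_image('scene'); print('scene neck',proj(q,[.5907,.1374,.113]))
q=robot.get_image('side'); print('side neck',proj(q,[.5907,.1374,.113]))
E
```

```text
[ 0.42038664 -0.20571686  0.30396419] [ 7.06124883e-01  3.06102315e+00 -1.14802347e-03] [-0.58  0.18  1.57 -0.    1.38 -1.7 ] [ 0.    0.   -0.    0.02  0.01 -0.01]
[349.80317394 200.53993902] [(0.57, [352.9, 199.7]), (0.28, [632.5, 12.7])]
229 110
scene neck [339.67817955 202.52518612]
side neck [333.65504692 220.37923713]
```

View pics/cap1.png

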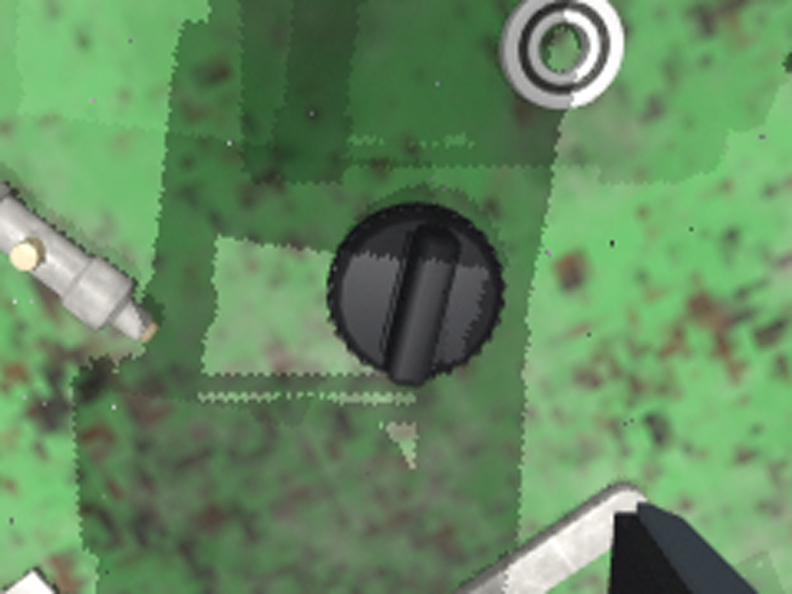

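The cap's shell is centred at about (415,290) in the crop. Its bar's top runs from about (437,230) to (410,378).

```bash
python3 - <<'E'
from h import *
p,s=load('cap.npz'); f=lambda u,v:(229+u/3.3,110+v/3.3)
C=ray(p,f(415,290),.028,s); print('cap',C, 'diam',np.linalg.norm(ray(p,f(328,290),.028,s)-ray(p,f(502,290),.028,s)))
a=ray(p,f(437,230),.057,s);b=ray(p,f(410,380),.057,s);d=b-a;print((a+b)/2,np.linalg.norm(d),np.degrees(np.arctan2(d[1],d[0])))
R=cv2.Rodrigues(s['ee_rot'])[0];print('tool x',np.degrees(np.arctan2(R[1,0],R[0,0])),'tool y',np.degrees(np.arctan2(R[1,1],R[0,1])))
E
```

```text
cap [ 0.44610447 -0.17239998  0.028     ] diam 0.06273486692500961
[ 0.44585323 -0.17199553  0.057     ] 0.05236631188956845 -34.34550894449262
tool x 154.02019467422738 tool y 64.02018161620258
```

Call:
{"fn": "drive_tool", "kwargs": {
  "increments": [
    [0.0255,0.0335,-0.05,-0.145,1],
    [0.0255,0.0335,-0.1,-0.145,1],
    [0.0255,0.0335,-0.15,-0.145,1],
    [0.0255,0.0335,-0.21,-0.145,1],
    [0.0255,0.0335,-0.21,-0.145,1]
  ]
}}

```text
time: 4.12
tcp_pos: [0.4455, -0.1671, 0.0913]
ee_rot: [-0.915, -2.998, -0.002]
force: [0.4, -1.3, 0.8]
finger_gap: 1.004
grip_force: 0.0
```

```bash
python3 - <<'E'
from h import *
s=robot.observe(); print(s['tcp_pos'],s['ee_rot'],s['force'],s['joint_positions'].round(2))
p=robot.get_image('wrist');save('cap2.npz',p,s)
im=p['img'].copy()
C=np.array([.446,-.172]);a=np.radians(-34.3);d=np.array([np.cos(a),np.sin(a)]);n=np.array([-d[1],d[0]])
q=[proj(p,[*(C+d*i*.027+n*j*.00725),.057],s) for i,j in((1,1),(1,-1),(-1,-1),(-1,1))]
cv2.polylines(im,[np.int32(np.round(q))],True,(0,0,255),1)
cv2.imwrite('pics/cap2.png',im)
E
```

```text
[ 0.44548893 -0.1671456   0.09130589] [-9.15053147e-01 -2.99783514e+00 -2.29246811e-03] [ 0.37387013 -1.31098155  0.75308481] [-0.48  0.47  1.84  0.    0.84 -1.46]
```

View pics/cap2.png

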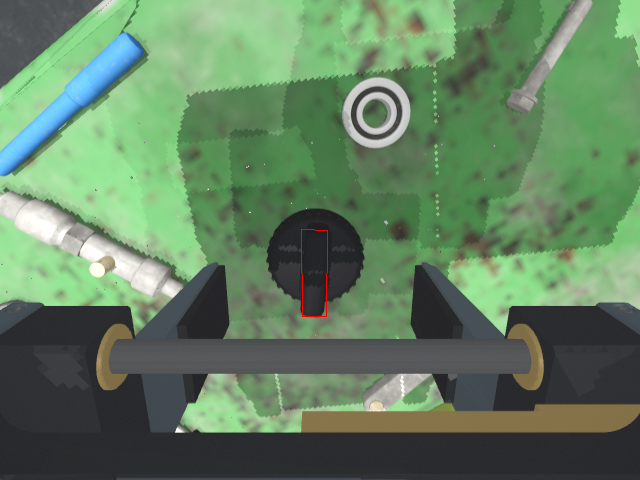

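The bar lies square between the fingers, with the shell centred at about (315,257). The red model outline agrees to about 2 mm.

Call:
{"fn": "drive_tool", "kwargs": {
  "increments": [
    [0.0005,-0.005,-0.03,0,1],
    [0.0005,-0.005,-0.05,0,1],
    [0.0005,-0.005,-0.057,0,1],
    [0.0005,-0.005,-0.057,0,1]
  ]
}}

```text
time: 4.68
tcp_pos: [0.4488, -0.1749, 0.0382]
ee_rot: [0.919, 3.002, -0.001]
force: [-0.3, 0.7, 0.5]
finger_gap: 0.997
grip_force: 0.0
```

```bash
python3 - <<'E'
from h import *
s=robot.observe(); print(s['tcp_pos'],s['ee_rot'],s['force'])
p,t=load('cap2.npz'); print(ray(p,(315,257),.028,t))
a=ray(p,(315,222),.057,t);b=ray(p,(315,316),.057,t);print((a+b)/2,np.linalg.norm(a-b))
E
```

```text
[ 0.44879601 -0.17489552  0.03822579] [ 9.19332179e-01  3.00226777e+00 -5.30319819e-04] [-0.31919351  0.69794894  0.52891905]
[ 0.44619316 -0.17180074  0.028     ]
[ 0.44460931 -0.17029344  0.057     ] 0.05846296283534312
```

Call:
{"fn": "drive_tool", "kwargs": {
  "increments": [
    [-0.003,0.003,-0.0035,0,1],
    [-0.003,0.003,-0.0035,0,1],
    [-0.003,0.003,-0.0035,0,0.2],
    [-0.003,0.003,-0.0035,0,-1],
    [-0.003,0.003,-0.0035,0,-1],
    [-0.003,0.003,-0.0035,0,-1],
    [-0.003,0.003,-0.0035,0,-1],
    [-0.003,0.003,-0.0035,0,-1]
  ],
  "newtons": 60
}}

```text
time: 5.68
tcp_pos: [0.4449, -0.1718, 0.0333]
ee_rot: [-0.921, -3.004, 0.0]
force: [-0.5, 1.1, -0.3]
finger_gap: 0.376
grip_force: 0.0
```

Call:
{"fn": "drive_tool", "kwargs": {
  "increments": [
    [0,0,0,0,-1],
    [0,0,0,0,-1],
    [0,0,0,0,-1],
    [0,0,0,0,-1],
    [0,0,0,0,-1]
  ]
}}

```text
time: 6.3
tcp_pos: [0.4448, -0.1717, 0.0333]
ee_rot: [-0.921, -3.004, -0.0]
force: [-0.2, 0.8, -0.6]
finger_gap: 0.152
grip_force: 60.0
```

Call:
{"fn": "drive_tool", "kwargs": {
  "increments": [
    [0,0,0.04,0,-1],
    [0,0,0.09,0,-1],
    [0,0.01,0.14,0,-1],
    [0.02,0.04,0.165,0,-1],
    [0.045,0.09,0.165,0,-1],
    [0.07,0.14,0.165,0,-1],
    [0.095,0.19,0.165,0,-1],
    [0.12,0.24,0.165,0,-1]
  ]
}}

```text
time: 7.3
tcp_pos: [0.5652, 0.07, 0.1981]
ee_rot: [-0.92, -3.003, 0.0]
force: [0.7, -1.0, -2.7]
finger_gap: 0.155
grip_force: 60.0
```

Call:
{"fn": "drive_tool", "kwargs": {
  "increments": [
    [0.015,0.03,0,0,-1],
    [0.0247,0.069,0,0,-1],
    [0.0247,0.069,0,0,-1],
    [0.0247,0.069,0,0,-1]
  ]
}}

```text
time: 7.8
tcp_pos: [0.5891, 0.137, 0.1979]
ee_rot: [-0.92, -3.003, 0.001]
force: [-0.6, -0.3, -2.9]
finger_gap: 0.154
grip_force: 60.0
```

```bash
python3 - <<'E'
from h import *
s=robot.observe(); print(s['tcp_pos'],s['ee_rot'],s['force'],s['joint_velocities'].round(2),s['joint_positions'].round(2))
t=s['tcp_pos']
out=[]
p=robot.get_image('wrist')
out.append(p['img'][120:420,120:520])
for n in ['scene','side']:
    p=robot.get_image(n); im=cv2.resize(p['img'],None,fx=4,fy=4,interpolation=cv2.INTER_CUBIC)
    N=[.5907,.1374,.113]
    for X,c in [(N,(0,0,255)),([.5907,.1374,t[2]-.033],(255,0,255))]:
        cv2.circle(im,tuple(int(v*4) for v in proj(p,X)),3,c,-1)
    x,y=(proj(p,[.5907,.1374,.15])*4).astype(int); out.append(im[y-200:y+200,x-200:x+200])
cv2.imwrite('pics/over.png',np.hstack([cv2.resize(o,(int(o.shape[1]*.75),300)) if i==0 else cv2.resize(o,(250,250)) for i,o in enumerate(out)]) if 0 else np.hstack(out[1:]))
cv2.imwrite('pics/overw.png',out[0])
E
```

```text
[0.58912261 0.13696568 0.19794086] [-9.19694427e-01 -3.00316029e+00  1.00407774e-03] [-0.57903274 -0.33909653 -2.92573479] [-0.02 -0.01  0.    0.    0.   -0.  ] [ 0.13  0.48  1.42 -0.    1.24 -0.85]
```

View pics/over.png

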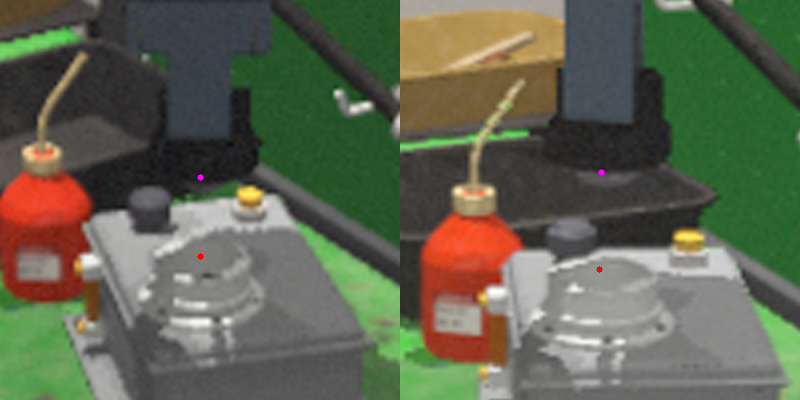

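In both views the cap is over the neck to within about 2 mm: column 203 against 203 in the scene view, 607 against 601 (zoomed) in the side view. I'll descend gently.

Call:
{"fn": "drive_tool", "kwargs": {
  "increments": [
    [0,0,-0.03,0,-1],
    [0,0,-0.045,0,-1],
    [0,0,-0.05,0,-1],
    [0,0,-0.053,0,-1],
    [0,0,-0.056,0,-1]
  ]
}}

```text
time: 8.57
tcp_pos: [0.59, 0.1373, 0.1428]
ee_rot: [0.92, 3.003, 0.001]
force: [-0.6, 0.0, -2.0]
finger_gap: 0.158
grip_force: 60.0
```

Call:
{"fn": "drive_tool", "kwargs": {
  "increments": [
    [0,0,-0.002,0,-1],
    [0,0,-0.003,0,-1]
  ]
}}

```text
time: 8.82
tcp_pos: [0.5895, 0.1374, 0.1394]
ee_rot: [-0.921, -3.004, -0.0]
force: [-1.1, 1.2, -1.6]
finger_gap: 0.154
grip_force: 60.0
```

Call:
{"fn": "drive_tool", "kwargs": {
  "increments": [
    [0,0,-0.001,0,-1],
    [0,0,-0.002,0,-1]
  ]
}}

```text
time: 9.07
tcp_pos: [0.5894, 0.1373, 0.1373]
ee_rot: [-0.92, -3.003, 0.0]
force: [-1.8, 1.5, -2.5]
finger_gap: 0.154
grip_force: 60.0
```

Call:
{"fn": "drive_tool", "kwargs": {
  "increments": [
    [0,0,-0.001,0,-1],
    [0,0,-0.001,0,-1]
  ]
}}

```text
time: 9.32
tcp_pos: [0.5894, 0.1373, 0.1362]
ee_rot: [-0.921, -3.003, 0.0]
force: [-2.5, 2.8, -4.0]
finger_gap: 0.156
grip_force: 60.0
```

Call:
{"fn": "drive_tool", "kwargs": {
  "increments": [
    [-0.001,0.001,0,0,-1],
    [-0.0015,0.0015,0,0,-1]
  ]
}}

```text
time: 9.57
tcp_pos: [0.5883, 0.1387, 0.1364]
ee_rot: [0.92, 3.003, -0.0]
force: [0.2, -0.4, -3.2]
finger_gap: 0.157
grip_force: 60.0
```

Call:
{"fn": "drive_tool", "kwargs": {
  "increments": [
    [0,0,-0.001,0,-1],
    [0,0,-0.001,0,-1]
  ]
}}

```text
time: 9.82
tcp_pos: [0.5883, 0.1387, 0.1354]
ee_rot: [0.92, 3.003, 0.0]
force: [0.3, -0.4, 0.7]
finger_gap: 0.158
grip_force: 60.0
```

Call:
{"fn": "drive_tool", "kwargs": {
  "increments": [
    [0,0,-0.001,0,-1],
    [0,0,-0.001,0,-1]
  ]
}}

```text
time: 10.07
tcp_pos: [0.5883, 0.1387, 0.1345]
ee_rot: [0.921, 3.003, 0.0]
force: [-1.1, -0.0, 1.7]
finger_gap: 0.154
grip_force: 60.0
```

Call:
{"fn": "drive_tool", "kwargs": {
  "increments": [
    [0,0,-0.001,0,-1],
    [0,0,-0.001,0,-1]
  ]
}}

```text
time: 10.32
tcp_pos: [0.5883, 0.1387, 0.1334]
ee_rot: [0.921, 3.003, 0.0]
force: [-0.5, -0.5, 4.1]
finger_gap: 0.153
grip_force: 60.0
```

Fz rises at 2 N/mm, so the seal is on the rim and the lugs are already in the notches. I'll press 2 mm further, to about 14.8 mm depth, then turn clockwise.

Call:
{"fn": "drive_tool", "kwargs": {
  "increments": [
    [0,0,-0.001,0,-1],
    [0,0,-0.002,0,-1],
    [0,0,-0.002,0,-1]
  ]
}}

```text
time: 10.7
tcp_pos: [0.5883, 0.1388, 0.1316]
ee_rot: [0.92, 3.003, 0.0]
force: [-0.1, 0.3, 9.0]
finger_gap: 0.153
grip_force: 60.0
```

```bash
cat > o.py <<'E'
from h import *
s=robot.observe();R=cv2.Rodrigues(s['ee_rot'])[0]
print(s['time'],s['tcp_pos'].round(4),s['force'].round(1),s['wrist_torque'].round(2),s['grip_force'],'yaw y',np.degrees(np.arctan2(R[1,1],R[0,1])).round(1),s['joint_positions'].round(2))
E
python3 o.py
```

```text
10.7 [0.5883 0.1388 0.1316] [-0.1  0.3  9. ] [-0.11  0.13  0.  ] 59.995079040527344 yaw y 55.9 [ 0.13  0.55  1.49 -0.    1.1  -0.84]
```

Call:
{"fn": "drive_tool", "kwargs": {
  "increments": [
    [0.0002,0.0003,0,-0.16,-1],
    [0.0004,0.0006,0,-0.32,-1],
    [0.0004,0.0006,0,-0.32,-1]
  ]
}}

```text
time: 11.08
tcp_pos: [0.5889, 0.1394, 0.1317]
ee_rot: [1.391, 2.816, 0.001]
force: [0.5, -1.3, 8.3]
finger_gap: 0.154
grip_force: 60.0
```

```bash
python3 o.py
```

```text
11.075 [0.5889 0.1394 0.1317] [ 0.5 -1.3  8.3] [-0.1   0.04 -0.07] 59.998472929000854 yaw y 37.4 [ 0.13  0.55  1.49 -0.    1.1  -0.52]
```

Call:
{"fn": "drive_tool", "kwargs": {
  "increments": [
    [0.0003,0.0002,0,-0.16,-1],
    [0.0006,0.0004,0,-0.32,-1],
    [0.0006,0.0004,0,-0.32,-1]
  ]
}}

```text
time: 11.45
tcp_pos: [0.5896, 0.1398, 0.1317]
ee_rot: [1.822, 2.558, 0.001]
force: [-0.8, -0.6, 7.8]
finger_gap: 0.156
grip_force: 60.0
```

```bash
python3 o.py
```

```text
11.45 [0.5896 0.1398 0.1317] [-0.8 -0.6  7.8] [-0.19  0.03 -0.08] 59.998095631599426 yaw y 19.1 [ 0.13  0.55  1.49 -0.    1.1  -0.2 ]
```

Call:
{"fn": "drive_tool", "kwargs": {
  "increments": [
    [0.0002,0.0001,0,-0.1,-1],
    [0.0002,0.0001,0,-0.1,-1]
  ]
}}

```text
time: 11.7
tcp_pos: [0.5901, 0.1398, 0.1317]
ee_rot: [1.945, 2.465, 0.002]
force: [1.9, -1.1, 5.9]
finger_gap: 0.154
grip_force: 60.0
```

```bash
python3 o.py
```

```text
11.7 [0.5901 0.1398 0.1317] [ 1.9 -1.1  5.9] [-0.4  -0.27  0.06] 59.99171197414398 yaw y 13.4 [ 0.13  0.55  1.49 -0.    1.1  -0.1 ]
```

Call:
{"fn": "drive_tool", "kwargs": {
  "increments": [
    [0.0002,0.0001,0,-0.1,-1],
    [0.0002,0.0001,0,-0.1,-1]
  ]
}}

```text
time: 11.95
tcp_pos: [0.5904, 0.1398, 0.1317]
ee_rot: [2.065, 2.365, 0.002]
force: [3.5, -2.8, 5.6]
finger_gap: 0.155
grip_force: 60.0
```

```bash
python3 o.py
```

```text
11.95 [0.5904 0.1398 0.1317] [ 3.5 -2.8  5.6] [-0.44 -0.66  0.25] 59.98726665973663 yaw y 7.7 [ 0.13  0.55  1.49 -0.    1.1  -0.  ]
```

Call:
{"fn": "drive_tool", "kwargs": {
  "increments": [
    [0.0002,0.0001,0,-0.1,-1],
    [0.0002,0.0001,0,-0.1,-1]
  ]
}}

```text
time: 12.2
tcp_pos: [0.5904, 0.14, 0.1317]
ee_rot: [2.181, 2.26, 0.002]
force: [1.3, 0.1, 6.9]
finger_gap: 0.158
grip_force: 60.0
```

```bash
python3 o.py
```

```text
12.2 [0.5904 0.14   0.1317] [1.3 0.1 6.9] [-0.25 -0.27 -0.04] 59.9955815076828 yaw y 2.0 [ 0.13  0.55  1.49 -0.    1.1   0.1 ]
```

The torque rose to 0.25 N·m at about 48° and then dropped, so that is the first click at the stop. I'll continue for more clicks.

Call:
{"fn": "drive_tool", "kwargs": {
  "increments": [
    [0.0001,-0.0001,0,-0.1,-1],
    [0.0002,-0.0001,0,-0.2,-1]
  ]
}}

```text
time: 12.45
tcp_pos: [0.5911, 0.1398, 0.1318]
ee_rot: [2.396, 2.029, 0.003]
force: [5.6, -1.6, 5.5]
finger_gap: 0.157
grip_force: 60.0
```

```bash
python3 o.py
```

```text
12.45 [0.5911 0.1398 0.1318] [ 5.6 -1.6  5.5] [-0.51 -1.1   0.58] 59.990737438201904 yaw y -9.5 [ 0.13  0.55  1.49 -0.    1.1   0.3 ]
```

Call:
{"fn": "drive_tool", "kwargs": {
  "increments": [
    [0.0001,-0.0001,0,-0.1,-1],
    [0.0001,-0.0001,0,-0.1,-1]
  ]
}}

```text
time: 12.7
tcp_pos: [0.5908, 0.1399, 0.1317]
ee_rot: [2.494, 1.909, 0.002]
force: [1.2, 0.2, 7.7]
finger_gap: 0.156
grip_force: 60.0
```

```bash
python3 o.py
```

```text
12.7 [0.5908 0.1399 0.1317] [1.2 0.2 7.7] [-0.22 -0.27 -0.05] 59.99538838863373 yaw y -15.2 [ 0.13  0.56  1.49 -0.    1.1   0.4 ]
```

Call:
{"fn": "drive_tool", "kwargs": {
  "increments": [
    [0.0001,-0.0001,0,-0.1,-1],
    [0.0002,-0.0001,0,-0.2,-1]
  ]
}}

```text
time: 12.95
tcp_pos: [0.5918, 0.1396, 0.1319]
ee_rot: [2.672, 1.648, 0.004]
force: [7.6, -2.5, 5.2]
finger_gap: 0.153
grip_force: 60.0
```

```bash
python3 o.py
```

```text
12.95 [0.5918 0.1396 0.1319] [ 7.6 -2.5  5.2] [-0.67 -1.39  0.54] 59.99073565006256 yaw y -26.7 [ 0.13  0.56  1.49 -0.    1.1   0.6 ]
```

Call:
{"fn": "drive_tool", "kwargs": {
  "increments": [
    [0.0001,-0.0001,0,-0.1,-1],
    [0.0001,-0.0001,0,-0.1,-1]
  ]
}}

```text
time: 13.2
tcp_pos: [0.5913, 0.1396, 0.1318]
ee_rot: [2.752, 1.514, 0.003]
force: [2.6, 0.1, 7.3]
finger_gap: 0.154
grip_force: 60.0
```

```bash
python3 o.py
```

```text
13.2 [0.5913 0.1396 0.1318] [2.6 0.1 7.3] [-0.11 -0.43 -0.04] 59.99516487121582 yaw y -32.3 [ 0.13  0.56  1.49 -0.    1.1   0.7 ]
```

Three clicks are done. I'll release and check that the cap stays down.

Call:
{"fn": "drive_tool", "kwargs": {
  "increments": [
    [0,0,0,0,0.2],
    [0,0,0,0,0.2],
    [0,0,0,0,0.2],
    [0,0,0,0,0.2],
    [0,0,0.02,0,0.2],
    [0,0,0.06,0,0.2],
    [0,0,0.11,0,0.2],
    [0,0,0.13,0,0.2]
  ]
}}

```text
time: 14.2
tcp_pos: [0.5908, 0.1398, 0.2638]
ee_rot: [2.751, 1.516, 0.004]
force: [0.1, 0.1, -0.5]
finger_gap: 0.6
grip_force: 0.0
```

```bash
python3 o.py; python3 - <<'E'
from h import *
out=[]
for n in ['scene','side']:
    p=robot.get_image(n); im=cv2.resize(p['img'],None,fx=4,fy=4,interpolation=cv2.INTER_CUBIC)
    N=[.5907,.1385]
    for h in (.0165,.031,.057):
        z=.113-.014+h; cv2.polylines(im,[np.int32([proj(p,[N[0]+.032*np.cos(t),N[1]+.032*np.sin(t),z])*4 for t in np.linspace(0,6.28,60)])],True,(0,0,255) if h<.05 else (255,0,255),1)
    x,y=(proj(p,[*N,.13])*4).astype(int); out.append(im[y-200:y+200,x-200:x+200])
cv2.imwrite('pics/end.png',np.hstack(out))
E
```

```text
14.2 [0.5908 0.1398 0.2638] [ 0.1  0.1 -0.5] [-0.08  0.08 -0.  ] 0.0 yaw y -32.3 [0.13 0.42 1.32 0.   1.39 0.7 ]
```

View pics/end.png

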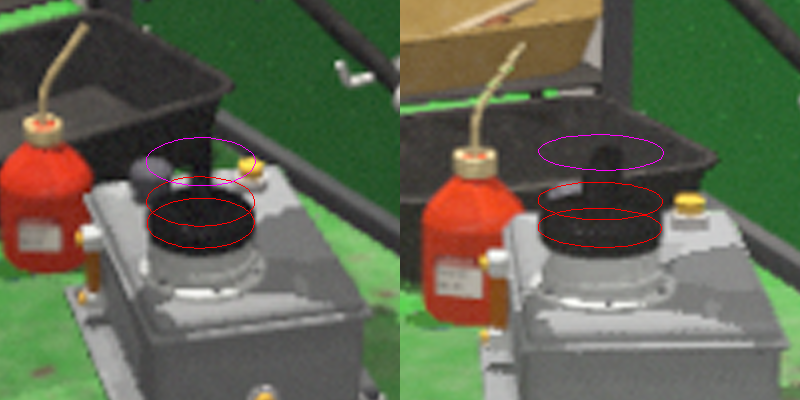

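The cap sits level on the neck at or below the modelled 14 mm locked depth in both views. Nothing has lifted and the bystanders are untouched.

```bash
python3 -c "
from bench import robot
print(robot.hand_in())"
```

```text
the job is handed in; nothing more can be done
None
```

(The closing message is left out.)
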